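Hardness probe on a wedge block in its carton

ROBOT

A 6-joint arm with a two-finger parallel gripper is mounted at the origin on the work surface. World frame = base frame: x ahead of the robot, y to its left, z up, the work surface at z = 0. Lengths are in mm, angles in rad, forces in N, time in s.
With the tool pointing down it reaches from about 350 to 875 mm from the base axis. Payload 4.2 kg.
Tool frame: the origin (TCP) lies on the mounting face of the last link; the fingertips stand 173 mm ahead of it and the grasp point (between the pads) lies grip_point_offset ahead of it (grip_point_offset is the distance from the TCP to the grasp point, in mm); z points along the fingers, y is the line along which they close (so a half turn about z gives the same grasp; the last joint's range is limited). The gripper opens to 85 mm and grips with 20 to 120 N. Pads are 22 mm wide; open, the fingers measure 114 mm over their backs; the gripper's body (76 mm by 85 mm) begins 54 mm behind the grasp point. The pads swing forward as they close: fully open they stand 13 mm farther back than shut.
Start: joints at [1.417, 0.385, 0.008, 0, -1.194, -0.259], TCP at [250.701, 572.493, 404.712] pointing down, gripper open.
Joint ranges: [-3.14, 3.14], [-1.21, 2.06], [-1.07, 1.41], [-3.16, 2.05], [-2.99, -0.16], [-3.1, 3.1]. Speed limits (rad/s): [2.79, 2.79, 3.14, 3.14, 3.14, 3.14].

INTERFACE

Orientations are given as a unit quaternion [x, y, z, w].
In Python, from bench import read_state, get_image, job_done, recognise, place_of, grip_point_offset gives the robot as it stands. The module is installed in compiled form; this text tells all that it offers.
- The arm moves only by the tool carry_out, never from a script. Its arguments are lists of equal length, an entry for each row: "slide": the shift along the tool's x, y, z in m, a list of three; "roll": the turn about the tool's z in degrees; "claw": the finger opening in m, from 0 to 0.0854. A call has 1 to 8 rows; each row is the pose to reach, as a shift and turn from the pose commanded when the call began, along the tool's axes at that moment; what a row does not reach only later rows make up. A row lasts 1/8 s, in which the tool goes at most 62.5 mm and 10.7 degrees, less where a joint would pass 70% of its speed; a pose out of reach is approached as far as the arm can. A call with a gripper value outside its range is refused whole. The fingers move at their own pace and stop on an object; the grip force is fixed at half the most. Time passes only in rows, so rows that repeat a pose let the fingers close. It gives the time, the measured TCP pose, the force, the opening and the grip force at its end, in the units of the state.
- read_state(): the state, without advancing time (a new reading comes with each control period).
- get_image(name): name is "scene" or "side" or "wrist"; returns a dict with "img" (384x512x3 uint8, red, green, blue), "z_map" (384x512 float32, mm along the optical axis (not along the pixel's ray), 0 where there is no reading), "mtx" (3x3 intrinsics, pixels), "world_from_camera" (4x4, takes a point from camera to world coordinates); the wrist camera has in their place "T_tool_cam" (4x4, takes a point from camera to tool coordinates, whose origin is the TCP and whose axes are the flange's). Camera axes: x right, y up, looking along -z (the intrinsics and any distortion apply to the point x, -y, -z); pixel columns grow to the right and rows downward; lengths in mm; the calibration is good to about 2 mm. A picture is of the moment at which its call begins: read the wrist's pose just before it.
- job_done(): hands the job in; it is judged then, once.
Trained networks look in a picture, given as the dict that the camera call returned (one of the last four; its "shot" number tells which), for a name from the list of things; names that differ only in an ending like _2 or _b are one class to them, and where a whole thing is asked for, a point or a joint stands for the part that bears it (a point fixed in the world has none). Each returns a list of dicts, best first, with "conf" (0 to 1); they miss things now and then, are a little off and sometimes report something else, mostly with a low value. They report only what shows in the picture. A call takes as long as a camera call. They do not tell look-alikes from the thing itself.
- recognise(picture, thing): "at" ([column, row] in pixels, amid what is visible of it).
- place_of(picture, thing): "at" ([column, row] in pixels: a listed point, or the origin of a listed thing).
The state is a dict: "clock": time; "joints": joint angles; "joint_vel": joint speeds; "joint_efforts": joint torques, N m; "position": TCP position; "ee_rot": TCP orientation; "contact_force": force on the tool from outside, world axes, zero at the start; "wrist_torque": the same for the moment, N m; "gripper_width": finger opening in mm; "grasp_force": force on a finger pad.
Only numpy, scipy, OpenCV 4.12 (cv2) and the standard library are available. Lean on these libraries where they do the work, as an engineer would, in place of code of your own. Each camera call takes 0.05 s, during which the arm holds its last target. There are 200 camera calls.

TASK

Fold both top flaps of the small carton well back past upright to uncover the two steel blocks, then take the spring-tipped hardness probe out of its stand. Set its tip gently inside the small ring marked on the wedge-shaped block (not the round one), with the probe square to the sloping face, and press until the spring tip is about half way in. Finish while holding the probe still in the gripper just like that, with the blocks unshifted and everything else on the bench left where it was.

Things in the scene. Friction and masses are not known exactly. Their poses are not given: they have to be found in the camera images.
- carton: Open brown card box fixed to the bench, 190 mm (its x) by 160 (its y) by 62 high outside, walls and floor 4, split into two pockets along x by a 30 mm high divider; origin at the centre of its underside. Flaps hinge on its +y and -y rims (lines along x at y = +79 and -79, z = 62 mm); they start part raised, leaving over 55 mm free between their edges. Fixed end flaps hang outside the x ends.
- flap_left (a joint): Angle (rad) of the flap hinged on the carton's +y rim: 0 level across the opening, 1.57 upright, 2.7 the outward stop. Stiff card, 184 mm along the hinge, 58 mm deep, 4 mm thick. It stays where it is left (light hinge friction, under 1 N at its edge). A level push on the edge can jam while the flap is low: move up and over along its arc.
- flap_right (a joint): The same for the flap hinged on the carton's -y side: 0 level across the opening, 1.57 upright, 2.7 stop outward.
- flap_left_edge (a point): Middle of the free edge of the +y flap.
- flap_right_edge (a point): Middle of the free edge of the -y flap.
- wedge: Loose steel wedge block (0.5 kg) lying in one of the two carton pockets: footprint 60 mm (its x) by 50 mm (its y); its upper face slopes at 20 degrees, 12 mm high at its -x end and 34 mm at its +x end; origin at the centre of its underside, which lies 4 mm above the bench. The low end is turned roughly towards the robot.
- mark (a point): Centre of the ring (13 mm across, thin dark line) on the wedge's sloping face, in the wedge frame at x = 4, y = 8, z = 24.4 mm. Its z axis is the outward normal of the sloping face, 20 degrees off vertical, leaning to the wedge's -x.
- round_block: Loose steel round block, 60 mm diameter, 22 mm high, with a like ring on its flat top, in the other pocket; not to be probed. Origin at the centre of its underside.
- stand: Fixed black square block 80 by 80 by 62 mm high with an upright round through hole of 26 mm in the middle, in which the probe stands; origin at the centre of its underside.
- probe: Pen-like round aluminium probe, 0.12 kg; origin at the lower end of its housing, z up its axis. Nose z 0 to 18 mm, shank 24 mm thick, black collar 32 mm thick at z 44 to 50 mm, resting on the stand's top (origin 18 mm above the bench), plain round grip 24 mm thick at z 50 to 112, cap to z 122. A steel pin 8 mm thick sticks out 14 mm below. Lift it 75 mm to clear the stand.
- probe_tip (a point): Rounded end of the probe's spring pin; 14 mm below the probe's origin on its axis when the pin is out; its z axis runs up along the probe.
- plunger (a joint): How far the spring pin is pushed into the housing, in m: 0 fully out, 0.010 hard against its stop. The spring takes about 1.5 N to start, 4 N at 0.005 and 6.5 N at 0.010; past the stop the force rises steeply.
- mount_a: Bystander: black moulded sample disc, 30 mm diameter, 20 mm high; origin at its underside.
- mount_b: Bystander: another such disc.
- driver: Bystander: screwdriver lying on the bench.
- jar: Bystander: amber glass jar, 60 mm diameter, 85 mm high.
- micrometer: Bystander: dark U-shaped micrometer lying flat, about 120 mm long, 17 mm high.
- sample_tray: Bystander: fixed grey divided tray 120 by 160 mm, 25 mm high.
There are look-alikes about, which are no part of the job. What is shaped like the wedge but purple is not meant. There is more than one size of the stand; the one meant has the size given above.

How it is judged (in metres and radians):
On the way, in this order (a step that is already met when the one before it is completed fails the run):
1. both flaps are folded back past upright (value of joint each of flap_left, flap_right above 1.8 rad), for 0.2 s.
2. the probe is held in the gripper, out of its stand (height (world z) of probe_tip above 0.066 m and contact force between the fingers and probe above 1 N and contact force between probe and stand below 0.1 N), for 0.2 s.
At the end, for the whole second after the job is handed in: Probe held still in the gripper, off the carton; tip within 6 mm of the ring centre on the wedge, axis within 8 degrees of square to its face, pin 2 to 8 mm in, pressing 1.5 to 10 N; both blocks within 12 mm of their start, both flaps open past 97 degrees (distance between probe_tip and mark below 0.006 m and angle between the z axis of probe_tip and the z axis of mark, either way round below 0.14 rad and value of joint plunger between 0.002 and 0.008 m and contact force between probe and wedge between 1.5 and 10 N and contact force between the fingers and probe above 1 N and contact force between probe and carton below 0.1 N and linear speed of probe below 0.02 m/s and distance of each of wedge, round_block from where it was at the start of the episode below 0.012 m and value of joint each of flap_left, flap_right above 1.7 rad); the arm keeps its last pose, push and grip.
It fails at once if the wedge is pressed with over 15 N (contact force between any of probe, the arm and wedge above 15 N).
It fails at once if the tip is pressed on the round block (contact force between probe and round_block above 1 N).
It fails at once if a block is shifted over 15 mm (distance of any of wedge, round_block from where it was at the start of the episode above 0.015 m).
It fails at once if a bystander is moved over 20 mm (distance of any of mount_a, mount_b, driver, jar, micrometer from where it was at the start of the episode above 0.02 m).
It also fails if it takes over 61 s, if anything falls off the work surface, if the arm or the gripper's body presses on something with over 40 N, if the wrist force passes 120 N, or if a joint passes its speed limit or range.

## Working session

There is one attempt and no reset: what is moved stays moved. The work goes in short steps, Python scripts to look and compute and a tool call to move; the robot and the scene stay as the last step left them, time stands still between calls to the robot, and variables do not carry over. Pictures are saved under pics/ and viewed, at most 10 in all, crops included, and the job is handed in when it is done.

Besides the shell and the picture viewer there is one more tool, called after "Call:" as name(argument=value, ...), one argument or row to a line, values as JSON. carry_out: Moves the arm, as the interface text tells. Its arguments: {"type":"object","properties":{"slide":{"type":"array"},"roll":{"type":"array"},"claw":{"type":"array"}},"required":["slide","roll","claw"]}

```bash
mkdir -p pics
cat > h.py <<'E'
import numpy as np, cv2
from scipy.spatial.transform import Rotation as R
from bench import *
import bench
def shot(name):
    s=read_state(); p=get_image(name)
    if name=='wrist':
        T=np.eye(4);T[:3,:3]=R.from_quat(s['ee_rot']).as_matrix();T[:3,3]=s['position']
        p['W']=T@np.array(p['T_tool_cam'])
    else: p['W']=np.array(p['world_from_camera'])
    return p
def save(p,f,crop=None,scale=1,pts=()):
    im=p['img'][:,:,::-1].copy()
    for u,v in pts: cv2.drawMarker(im,(int(u),int(v)),(0,0,255),0,8,1)
    if crop: im=im[crop[1]:crop[3],crop[0]:crop[2]]
    cv2.imwrite('pics/'+f,cv2.resize(im,None,fx=scale,fy=scale,interpolation=cv2.INTER_CUBIC))
def cloud(p):
    z=p['z_map'];K=np.array(p['mtx']);v,u=np.mgrid[:z.shape[0],:z.shape[1]]
    c=np.stack([(u-K[0,2])/K[0,0]*z,-(v-K[1,2])/K[1,1]*z,-z,np.ones_like(z)],-1)
    w=(c@p['W'].T)[...,:3]; w[z<=0]=np.nan; return w
def ray(p,uv):
    K=np.array(p['mtx']);d=np.array([(uv[0]-K[0,2])/K[0,0],-(uv[1]-K[1,2])/K[1,1],-1.])
    return p['W'][:3,3],p['W'][:3,:3]@d
def at_z(p,uv,z):
    o,d=ray(p,uv);return o+d*(z-o[2])/d[2]
def proj(p,w):
    c=np.linalg.inv(p['W'])@np.append(w,1);K=np.array(p['mtx'])
    return np.array([K[0,2]+K[0,0]*c[0]/-c[2],K[1,2]-K[1,1]*c[1]/-c[2]])
E
python3 - <<'E'
from h import *
s=read_state();print({k:np.round(v,3) for k,v in s.items()});print(grip_point_offset)
ims=[]
for n in ('scene','side','wrist'):
    p=shot(n);c=cloud(p);ims.append(p['img'])
    print(n,[k for k in p],p['W'][:3,3].round(),np.array(p['mtx']).round(1).tolist())
    for t in ['carton','wedge','mark','round_block','stand','probe','probe_tip','flap_left_edge','flap_right_edge']:
        for d in place_of(p,t)[:3]:
            u,v=map(int,d['at']); ok=0<=u<512 and 0<=v<384
            print(t,np.round(d['at']),round(d['conf'],2),c[v,u].round() if ok else None)
cv2.imwrite('pics/a.png',np.vstack([cv2.resize(ims[0],(800,600))])[:,:,::-1])
cv2.imwrite('pics/b.png',cv2.resize(np.hstack(ims[1:]),(800,300))[:,:,::-1])
E
```

```text
{'clock': np.float64(0.0), 'joints': array([ 1.417e+00,  3.860e-01,  7.000e-03, -1.000e-03, -1.194e+00,
       -2.590e-01]), 'joint_vel': array([-0.001,  0.   ,  0.001, -0.001, -0.001,  0.   ]), 'joint_efforts': array([ 0.0000e+00, -3.9229e+01,  1.8840e+01,  4.1860e+00, -5.0000e-03,
       -0.0000e+00]), 'position': array([250.617, 572.318, 403.59 ]), 'ee_rot': array([ 0.979, -0.205, -0.   ,  0.001]), 'contact_force': array([-0.97 ,  0.601,  0.328]), 'wrist_torque': array([ 0.031, -0.015,  0.057]), 'grasp_force': np.float64(0.0), 'gripper_width': np.float64(85.376)}
154.70000000000002
scene ['img', 'z_map', 'mtx', 'world_from_camera', 'shot', 'W'] [1017.  309.  963.] [[351.3, 0.0, 256.6], [0.0, 351.3, 189.9], [0.0, 0.0, 1.0]]
carton [283. 226.] 0.86 [594.  98.   2.]
carton [374. 309.] 0.29 [653. 428.   2.]
wedge [286. 210.] 0.77 [557.  81.  36.]
wedge [247. 186.] 0.72 [558. -66.  28.]
wedge [210. 139.] 0.46 [ 496. -267.   58.]
mark [289. 209.] 0.73 [552.  85.  32.]
mark [258. 137.] 0.59 [ 373. -160.   22.]
mark [250. 180.] 0.56 [532. -78.  19.]
round_block [269. 235.] 0.6 [652.  83. 
[... 675 characters left out ...]
27.] 0.51 [545. 147.  96.]
mark [263. 224.] 0.35 [539. 143. 101.]
round_block [316. 183.] 0.61 [ 364. -157.   13.]
round_block [237. 228.] 0.58 [621. 157.  91.]
round_block [288. 157.] 0.25 [ 474. -261.   44.]
stand [287. 156.] 0.82 [ 478. -255.   54.]
stand [273. 134.] 0.57 [ 543. -418.   46.]
stand [289. 154.] 0.57 [ 475. -262.   59.]
probe [228. 160.] 0.6 [ 715. -262.   15.]
probe [294. 158.] 0.56 [ 455. -265.   43.]
probe_tip [253. 219.] 0.46 [587.  34.   5.]
flap_left_edge [252. 223.] 0.57 [576. 143. 107.]
flap_right_edge [248. 197.] 0.64 [615. -65.   6.]
wrist ['img', 'z_map', 'mtx', 'T_tool_cam', 'shot', 'W'] [316. 542. 373.] [[306.7, 0.0, 258.6], [0.0, 306.7, 194.2], [0.0, 0.0, 1.0]]
```

View pics/a.png

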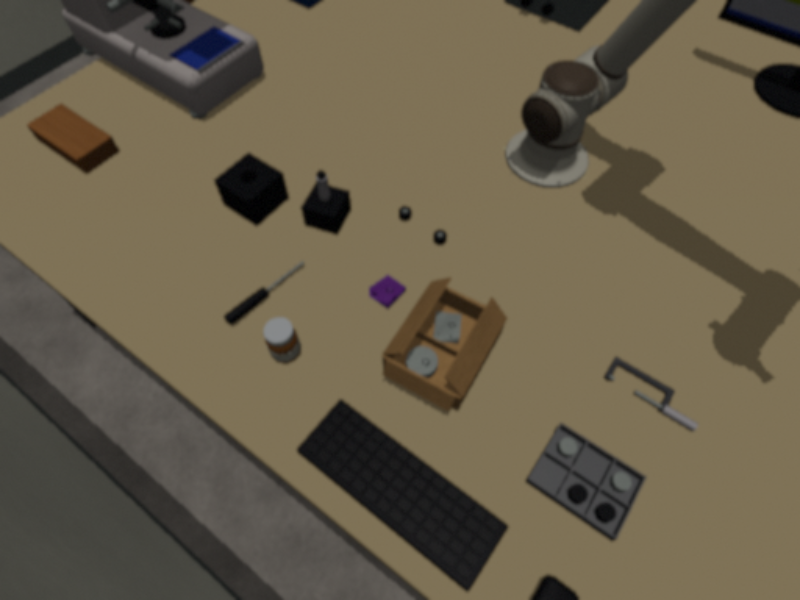

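View pics/b.png

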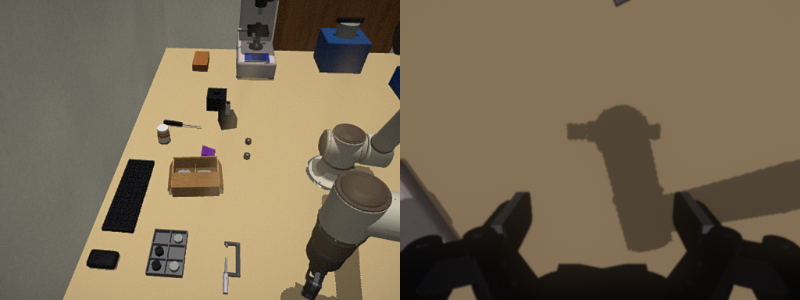

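Call:
carry_out(
  slide=[
    [0.06,0.045,0],
    [0.12,0.088,0],
    [0.17,0.125,0],
    [0.22,0.162,0],
    [0.28,0.206,0],
    [0.34,0.25,0],
    [0.4,0.294,0],
    [0.445,0.327,0],
  ],
  roll=[-4,-8,-12,-16,-20,-23.6,-23.6,-23.6],
  claw=[0,0,0,0,0,0,0,0],
)

```text
clock: 2.5
position: [501.6, 137.8, 405.2]
ee_rot: [1.0, -0.0, 0.001, -0.0]
contact_force: [1.6, 0.8, 0.8]
gripper_width: -0.2
grasp_force: 0.0
```

Run:
```python
from h import *
s=read_state();print(s['clock'],np.round(s['position'],1),np.round(R.from_quat(s['ee_rot']).as_matrix(),3).tolist(),s['gripper_width'],s['contact_force'])
p=shot('wrist');c=cloud(p)
for t in ['carton','wedge','mark','round_block','flap_left_edge','flap_right_edge']:
    for d in place_of(p,t)[:2]:
        u,v=map(int,d['at']); print(t,np.round(d['at']),round(d['conf'],2),c[min(v,383),min(u,511)].round(1))
save(p,'c.png',scale=1.5)
# cross-sections of the carton region along y at several x
for x in (540,570,600,630):
    m=(abs(c[...,0]-x)<3)
    q=c[m];q=q[np.argsort(q[:,1])];q=q[(q[:,1]>-40)&(q[:,1]<240)]
    print(x,[(int(a),int(b)) for a,b in q[::max(1,len(q)//40),1:]])
np.save('c.npy',c)
```

```text
2.5 [501.6 137.8 405.2] [[1.0, -0.0, 0.001], [-0.0, -1.0, 0.0], [0.001, -0.0, -1.0]] -0.23572295276172014 [1.61839141 0.76982995 0.84665806]
carton [360.  84.] 0.66 [590.2  53.  104.7]
carton [295.  94.] 0.6 [585.   98.9  28.8]
wedge [434. 129.] 0.95 [546.7 -59.5  23.2]
wedge [313. 132.] 0.7 [544.   77.5  27.4]
mark [439. 129.] 0.97 [547.7 -65.7  21.7]
round_block [312.  44.] 0.65 [634.3  82.3  24.6]
round_block [312. 131.] 0.32 [546.1  77.5  26.7]
flap_left_edge [262.  94.] 0.57 [582.5 134.6 104.9]
flap_right_edge [360.  82.] 0.56 [597.7  22.6   2.8]
540 [(-39, 0), (-32, -1), (-24, -2), (10, 67), (18, 2), (21, 81), (25, 2), (29, 2), (33, 93), (36, 3), (41, 102), (45, 19), (47, 104), (54, 23), (61, 22), (68, 24), (75, 25), (81, 26), (88, 28), (95, 28), (101, 1), (108, 2), (117, 1), (124, 2), (131, 105), (135, 104), (139, 99), (144, 94), (149, 88), (153, 84), (159, 78), (164, 70), (170, 64), (184, -2), (191, 0), (198, -1), (205, 0), (212, 0), (220, 0), (227, 0), (234, 0)]
570 [(-39, 0), (-31, -1), (-22, -1), (12, 67), (20, 3), (24, 79), (28, 84), (31, 88), (35, 92), (39, 97), (43, 100
[... 474 characters left out ...]
4, 2), (73, 2), (81, 1), (89, 2), (97, 2), (105, 3), (114, 2), (122, 2), (130, 2), (137, 106), (141, 103), (145, 100), (149, 96), (153, 88), (158, 85), (163, 79), (168, 73), (173, 67), (187, 0), (194, 0), (201, 0), (208, -1), (215, 0), (222, 0), (228, 0), (235, 0)]
630 [(-39, 0), (-32, 0), (-25, -1), (-17, -1), (17, 65), (26, 3), (30, 78), (34, 84), (38, 3), (41, 92), (46, 98), (50, 103), (54, 105), (56, 103), (60, 26), (67, 25), (74, 25), (82, 24), (89, 24), (96, 23), (102, 25), (107, 3), (115, 3), (122, 3), (130, 2), (139, 105), (143, 106), (147, 102), (150, 97), (155, 90), (159, 85), (164, 79), (170, 75), (175, 68), (189, 0), (198, 0), (206, -1), (214, -1), (222, -1), (231, -1), (239, 0)]
```

View pics/c.png

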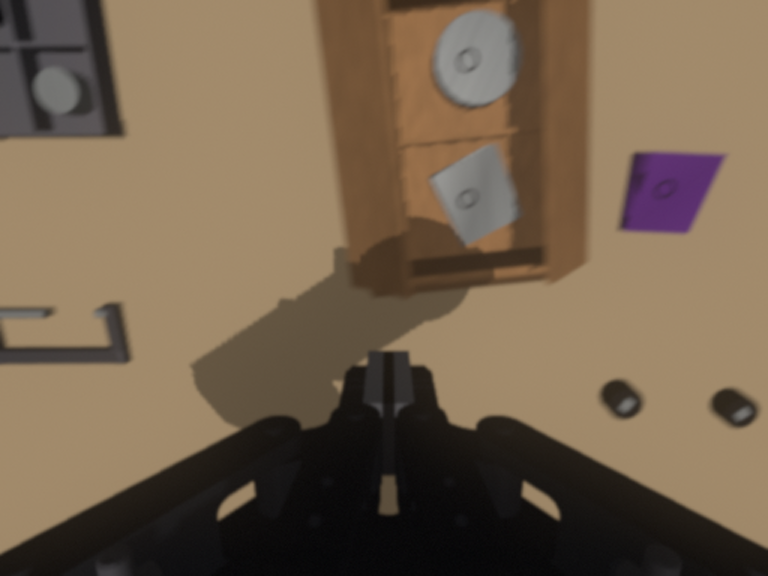

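Call:
carry_out(
  slide=[
    [0.045,0.022,0],
    [0.088,0.044,0.02],
    [0.088,0.044,0.06],
    [0.088,0.044,0.1],
    [0.088,0.044,0.14],
    [0.088,0.044,0.147],
    [0.088,0.044,0.147],
  ],
  roll=[0,0,0,0,0,0,0],
  claw=[0,0,0,0,0,0,0],
)

```text
clock: 3.72
position: [589.2, 96.8, 258.5]
ee_rot: [1.0, 0.001, 0.0, 0.0]
contact_force: [0.3, -0.1, 1.2]
gripper_width: 0.0
grasp_force: 0.0
```

Call:
carry_out(
  slide=[
    [0,-0.024,0],
    [0,-0.037,-0.008],
    [0,-0.05,-0.013],
    [0,-0.063,-0.015],
    [0,-0.073,-0.016],
    [0,-0.083,-0.012],
    [0,-0.091,-0.006],
    [0,-0.097,0],
  ],
  roll=[0,0,0,0,0,0,0,0],
  claw=[0,0,0,0,0,0,0,0],
)

```text
clock: 4.72
position: [589.0, 193.0, 257.0]
ee_rot: [1.0, -0.0, -0.0, 0.0]
contact_force: [0.3, 0.8, 1.6]
gripper_width: 0.4
grasp_force: 0.4
```

Call:
carry_out(
  slide=[
    [0,0.04,-0.02],
    [0,0.09,-0.01],
    [0,0.127,0],
    [0,0.14,-0.008],
    [0,0.153,-0.013],
    [0,0.166,-0.015],
    [0,0.175,-0.016],
  ],
  roll=[0,0,0,0,0,0,0],
  claw=[0,0,0,0,0,0,0],
)

```text
clock: 5.6
position: [589.0, 17.5, 274.2]
ee_rot: [1.0, -0.0, 0.001, -0.0]
contact_force: [0.6, 1.0, 0.2]
gripper_width: -0.4
grasp_force: 0.3
```

Call:
carry_out(
  slide=[
    [0,0.01,0.004],
    [0,0.018,0.01],
    [0,0.025,0.016],
    [0,0.025,0.016],
    [0,-0.03,-0.04],
    [0,-0.05,-0.08],
    [-0.05,-0.08,-0.12],
    [-0.08,-0.095,-0.13],
  ],
  roll=[0,0,0,0,0,0,0,0],
  claw=[0,0,0,0,0,0,0,0],
)

```text
clock: 6.6
position: [507.9, 113.8, 405.9]
ee_rot: [1.0, 0.0, 0.002, -0.001]
contact_force: [-0.3, 0.1, 0.4]
gripper_width: -0.3
grasp_force: 0.0
```

Run:
```python
from h import *
s=read_state();print(s['clock'],np.round(s['position'],1))
p=shot('wrist');c=cloud(p);np.save('c.npy',c)
for t in ['wedge','mark','round_block']:
    for d in place_of(p,t)[:3]:
        u,v=map(int,d['at']); print(t,np.round(d['at']),round(d['conf'],2),c[min(v,383),min(u,511)].round(1))
save(p,'d.png',crop=(180,0,512,260),scale=2.3)
for x in (550,600):
    m=(abs(c[...,0]-x)<2)
    q=c[m];q=q[np.argsort(q[:,1])];q=q[(q[:,1]>-60)&(q[:,1]<260)]
    print(x,[(int(a),int(b)) for a,b in q[::max(1,len(q)//50),1:]])
q=shot('scene')
for t in ['stand','probe']:
    for d in place_of(q,t)[:3]: print(t,np.round(d['at']),round(d['conf'],2),at_z(q,d['at'],{'stand':0,'probe':18}[t]).round(1))
C=cloud(q);m=(abs(C[...,0]-490)<90)&(abs(C[...,1]+270)<70);P=C[m]
top=P[(P[:,2]>56)&(P[:,2]<67)];print('stand top',len(top),np.median(top,0),top.min(0),top.max(0))
hi=P[P[:,2]>85];print('probe',len(hi),hi.mean(0),hi.min(0),hi.max(0))
```

```text
6.6 [507.9 113.8 405.9]
mark [284. 139.] 0.89 [543.4  84.7  27.6]
mark [418. 136.] 0.66 [nan nan nan]
round_block [292.  51.] 0.88 [633.9  79.2  25.4]
550 [(-40, 89), (-35, 91), (-32, 88), (-28, 85), (-25, 83), (-22, 81), (-18, 80), (-15, 77), (-11, 75), (-7, 73), (-3, 69), (0, 66), (4, 64), (9, 61), (12, 47), (13, 37), (13, 18), (17, 3), (25, 2), (34, 4), (42, 4), (54, 24), (61, 27), (69, 27), (77, 29), (83, 30), (90, 30), (96, 33), (102, 33), (110, 3), (118, 2), (125, 2), (134, 3), (142, 3), (149, 1), (156, 1), (164, 3), (166, 60), (167, 59), (171, 62), (176, 65), (180, 70), (184, 73), (189, 77), (192, 79), (196, 82), (200, 85), (203, 89), (206, 93), (210, 93), (213, 97), (256, -1)]
600 [(-33, 93), (-29, 91), (-26, 88), (-23, 86), (-19, 84), (-15, 83), (-11, 78), (-8, 78), (-4, 73), (0, 71), (3, 68), (8, 65), (12, 62), (16, 59), (18, 44), (18, 45), (19, 3), (26, 2), (33, 3), (41, 2), (48, 2), (55, 4), (63, 1), (70, 1), (77, 3), (85, 3), (92, 2), (100, 3), (106, 2), (113, 3), (120, 1), (128, 3), (135, 3), (142, 2), (149, 2), (157, 3), (164, 1), (171, 16), (171, 38), (174, 62), (179, 63), (183, 67), (187, 71), (192, 74), (195, 78), (199, 81), (203, 85), (207, 89), (210, 90), (214, 95), (217, 95)]
stand [166. 129.] 0.96 [ 524.7 -458.6    0. ]
stand [208. 142.] 0.93 [ 480.9 -297.9    0. ]
probe [207. 136.] 0.69 [ 475.7 -306.6   18. ]
stand top 348 [ 476.89105907 -292.74677628   61.66271552] [ 416.57257864 -339.78131145   56.00324228] [ 515.17050111 -255.35280071   66.96992388]
probe 110 [ 470.41893015 -298.30544144  118.91864071] [ 456.59743128 -314.00918763   85.84194366] [ 478.32105916 -289.49085751  143.69046004]
```

View pics/d.png

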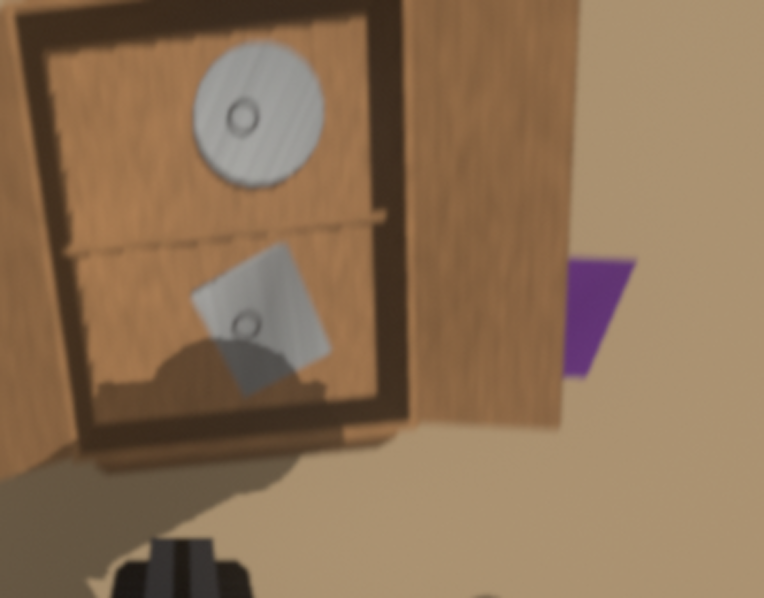

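Run:
```python
from h import *
c=np.load('c.npy')
m=(c[...,0]>512)&(c[...,0]<590)&(c[...,1]>30)&(c[...,1]<140)&(c[...,2]>10)&(c[...,2]<46)
m=cv2.erode(m.astype(np.uint8),np.ones((3,3)))>0
n,l,st,_=cv2.connectedComponentsWithStats(m.astype(np.uint8));i=1+np.argmax(st[1:,4]);P=c[l==i]
for _ in range(3):
    A=np.c_[P[:,:2],np.ones(len(P))];k=np.linalg.lstsq(A,P[:,2],rcond=None)[0];r=P[:,2]-A@k;P=P[abs(r)<2.5*max(r.std(),.5)]
print(len(P),'slope deg',np.degrees(np.arctan(np.hypot(*k[:2]))),'dir deg',np.degrees(np.arctan2(k[1],k[0])),r.std(),P.min(0),P.max(0))
rect=cv2.minAreaRect(P[:,:2].astype(np.float32));print(rect,cv2.boxPoints(rect).round().tolist())
u=284.,;print(P.mean(0))
```

```text
1942 slope deg 19.978240837140035 dir deg 28.80952425397083 0.670029668497665 [514.10334712  39.26072573  14.29589229] [578.85337847 106.16793     38.06993364]
((543.326171875, 72.44651794433594), (58.44041061401367, 47.18044662475586), 28.320154190063477) [[506.0, 79.0], [529.0, 38.0], [580.0, 66.0], [558.0, 107.0]]
[545.31939173  73.07350241  26.77397045]
```

Call:
carry_out(
  slide=[
    [-0.01,0.055,0],
    [-0.025,0.115,0],
    [-0.04,0.175,0],
    [-0.055,0.235,0],
    [-0.07,0.295,0],
    [-0.085,0.355,0],
    [-0.1,0.414,0],
    [-0.1,0.414,0],
  ],
  roll=[0,0,0,0,0,0,0,0],
  claw=[0,0,0,0,0.085,0.085,0.085,0.085],
)

```text
clock: 7.95
position: [407.4, -305.4, 402.2]
ee_rot: [1.0, -0.004, -0.001, -0.0]
contact_force: [0.2, 1.7, -0.3]
gripper_width: 72.1
grasp_force: 0.0
```

Run:
```python
from h import *
s=read_state();print(s['clock'],np.round(s['position'],1),np.round(s['joints'],2))
p=shot('wrist');c=cloud(p)
for t in ['probe','stand']:
    for d in place_of(p,t)[:2]: print(t,np.round(d['at']),round(d['conf'],2),at_z(p,d['at'],{'stand':0,'probe':18}[t]).round(1))
m=(abs(c[...,0]-474)<90)&(abs(c[...,1]+300)<90)
P=c[m&(c[...,2]>58)&(c[...,2]<66)];print('top',len(P),cv2.minAreaRect(P[:,:2].astype(np.float32)))
P=c[m&(c[...,2]>136)&(c[...,2]<150)];print('cap',len(P),P.mean(0),P.min(0),P.max(0),cv2.minEnclosingCircle(P[:,:2].astype(np.float32)))
save(p,'e.png',scale=1.3)
```

```text
7.95 [ 407.4 -305.4  402.2] [-0.32  0.19 -0.27  0.   -1.11  1.89]
probe [258. 118.] 0.86 [ 463.3 -306.6   18. ]
stand [262. 119.] 0.72 [ 461.4 -310.8    0. ]
stand [404.  56.] 0.66 [ 527.5 -468.8    0. ]
top 5904 ((463.8720703125, -305.0623474121094), (80.10408020019531, 80.10343170166016), 16.318666458129883)
cap 551 [ 464.17705197 -305.2146342   138.57276248] [ 454.58600735 -314.81681858  136.48955114] [ 473.52044642 -295.52856072  141.08274522] ((463.9776611328125, -305.2896423339844), 9.791184425354004)
```

View pics/e.png

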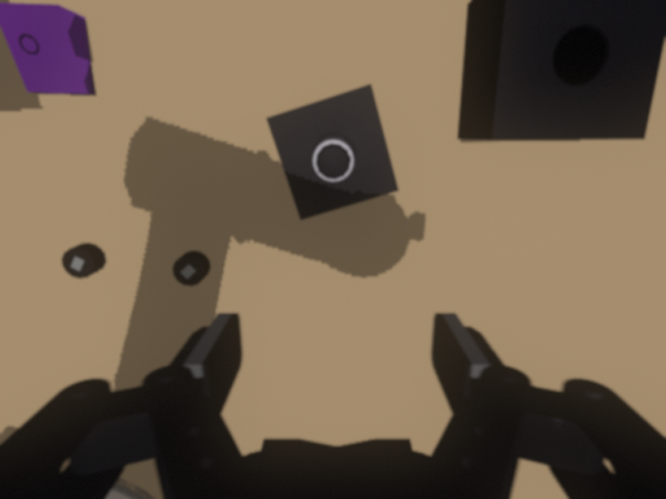

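Call:
carry_out(
  slide=[
    [0.03,0,0],
    [0.057,0,0],
    [0.057,0,0],
    [0.057,0,0.05],
    [0.057,0,0.1],
    [0.057,0,0.13],
    [0.057,0,0.145],
    [0.057,0,0.145],
  ],
  roll=[0,0,0,0,0,0,0,0],
  claw=[0.085,0.085,0.085,0.085,0.085,0.085,0.085,0.085],
)

```text
clock: 9.1
position: [465.6, -300.8, 258.4]
ee_rot: [1.0, 0.0, -0.001, -0.0]
contact_force: [0.0, -0.5, 0.8]
gripper_width: 84.9
grasp_force: 0.0
```

Call:
carry_out(
  slide=[
    [-0.0015,0.004,0],
    [-0.0015,0.004,0],
    [-0.0015,0.004,0],
    [-0.0015,0.004,0],
    [-0.0015,0.004,0],
    [-0.0015,0.004,0],
    [-0.0015,0.004,0],
    [-0.0015,0.004,0],
  ],
  roll=[0,0,0,0,0,0,0,0],
  claw=[0.06,0.04,0.03,0.02,0.01,0.01,0.01,0.01],
)

```text
clock: 10.1
position: [464.2, -305.3, 259.4]
ee_rot: [1.0, -0.0, 0.0, 0.0]
contact_force: [-1.1, 1.5, 4.9]
gripper_width: 23.0
grasp_force: 58.6
```

Call:
carry_out(
  slide=[
    [0,0,-0.015],
    [0,0,-0.03],
    [0,0,-0.03],
    [-0.004,0,-0.03],
    [-0.008,0,-0.03],
    [-0.012,0,-0.03],
    [-0.016,0,-0.03],
  ],
  roll=[0,0,0,0,0,0,0],
  claw=[0.01,0.01,0.01,0.01,0.01,0.01,0.01],
)

```text
clock: 10.98
position: [451.0, -305.1, 289.9]
ee_rot: [1.0, -0.0, 0.006, 0.001]
contact_force: [9.8, 3.8, -0.7]
gripper_width: 22.9
grasp_force: 59.3
```

```bash
cat > tilt.py <<'E'
from h import *
# probe axis in tool frame from the wrist depth: PCA-free fit of x centre vs z
def tilt(p,s):
    c=cloud(p);T=np.eye(4);T[:3,:3]=R.from_quat(s['ee_rot']).as_matrix();T[:3,3]=s['position']
    t=(np.c_[c.reshape(-1,3),np.ones(c.size//3)]@np.linalg.inv(T).T)[:,:3]
    return t[np.isfinite(t).all(1)]
if __name__=='__main__':
    import sys
    s=read_state();p=shot('wrist');t=tilt(p,s);print(s['clock'],np.round(s['position'],1),np.round(s['contact_force'],1))
    q=t[(abs(t[:,1])<14)&(abs(t[:,0])<60)&(t[:,2]>130)&(t[:,2]<290)]
    for z in range(130,290,6):
        w=q[(abs(q[:,2]-z)<3)]; w=w[abs(w[:,1])<3]
        if len(w): print(z,len(w),w[:,0].max().round(1),np.median(w[:,0]).round(1))
    save(p,sys.argv[1],scale=1.3)
E
python3 tilt.py f.png
```

```text
10.975 [ 451.  -305.1  289.9] [ 9.8  3.8 -0.7]
130 124 11.1 9.8
136 146 11.6 10.6
142 132 12.3 11.1
148 106 12.5 11.7
154 104 13.1 12.2
160 85 13.5 12.7
166 82 14.1 13.3
172 67 14.5 13.8
178 61 15.1 14.4
184 53 15.8 14.9
190 123 19.8 16.7
196 24 20.1 19.6
208 28 17.4 16.8
214 40 17.9 17.2
220 31 18.7 17.8
226 68 51.6 36.0
232 383 52.8 38.1
238 17 52.7 51.1
244 5 52.6 52.0
250 16 52.4 13.2
256 9 52.2 51.1
262 5 52.0 51.4
268 5 52.1 51.4
274 4 51.5 51.0
280 4 52.0 51.5
286 3 51.5 51.3
```

View pics/f.png

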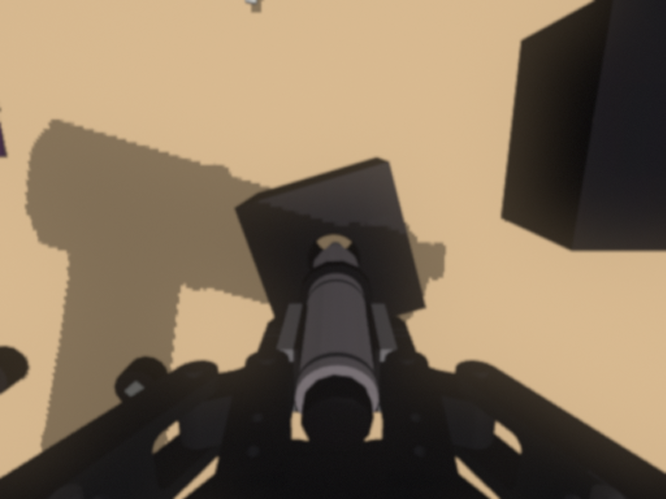

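Call:
carry_out(
  slide=[
    [-0.004,0,0],
    [-0.008,0,0],
    [-0.012,0,0],
    [-0.016,0,0],
    [-0.019,0,0],
    [-0.021,0,0],
  ],
  roll=[0,0,0,0,0,0],
  claw=[0.01,0.01,0.01,0.01,0.01,0.01],
)

```text
clock: 11.78
position: [430.4, -305.4, 290.4]
ee_rot: [1.0, 0.0, 0.007, 0.002]
contact_force: [11.0, 3.0, -1.3]
gripper_width: 23.0
grasp_force: 60.2
```

```bash
python3 tilt.py g.png | awk '$1<225'
```

```text
11.775 [ 430.4 -305.4  290.4] [11.   3.  -1.3]
130 122 8.8 7.4
136 190 10.6 8.7
142 179 12.5 10.6
148 150 14.3 12.6
154 139 16.4 14.7
160 124 18.5 16.6
166 107 20.3 18.6
172 108 22.3 20.6
178 88 24.8 22.6
184 148 30.2 25.9
190 52 30.9 30.1
196 7 29.8 29.3
202 61 31.9 30.0
208 51 33.1 32.1
214 51 35.4 33.9
220 27 35.8 35.2
```

Call:
carry_out(
  slide=[
    [-0.0015,0,0],
    [-0.0025,0,0],
    [-0.0025,0,0],
    [0.003,0,-0.002],
    [0.003,0,-0.02],
    [0.003,0,-0.06],
    [0.003,0,-0.1],
    [0.003,0,-0.12],
  ],
  roll=[0,0,0,0,0,0,0,0],
  claw=[0.01,0.01,0.01,0.01,0.01,0.01,0.01,0.01],
)

```text
clock: 12.82
position: [429.4, -305.3, 410.2]
ee_rot: [1.0, -0.001, -0.0, 0.0]
contact_force: [-0.0, -0.6, -1.8]
gripper_width: 22.7
grasp_force: 60.0
```

```bash
python3 tilt.py g2.png | awk '$1<285'
```

```text
12.825 [ 429.4 -305.3  410.2] [-0.  -0.6 -1.8]
130 121 8.8 7.3
136 187 10.8 8.8
142 178 12.4 10.7
148 158 14.7 12.7
154 143 16.7 14.8
160 125 18.2 16.8
166 110 20.4 18.8
172 105 23.1 20.8
178 89 24.4 22.8
184 148 30.7 25.9
190 52 31.3 30.3
196 10 30.5 29.5
202 65 32.0 30.6
208 53 33.7 32.5
214 49 35.9 34.4
220 27 36.3 35.6
226 22 36.6 36.1
232 20 37.0 36.4
238 2 36.5 36.5
244 30 38.1 36.5
250 7 38.0 37.2
```

Call:
carry_out(
  slide=[
    [0.01,-0.045,0],
    [0.018,-0.1,0],
    [0.026,-0.155,0],
    [0.035,-0.21,0],
    [0.044,-0.265,0],
    [0.053,-0.315,0],
    [0.062,-0.35,0],
    [0.062,-0.359,0],
  ],
  roll=[-3,-7,-11,-15,-19,-23,-27,-28.6],
  claw=[0.01,0.01,0.01,0.01,0.01,0.01,0.01,0.01],
)

```text
clock: 13.88
position: [492.1, 55.1, 407.1]
ee_rot: [0.969, 0.248, -0.002, 0.0]
contact_force: [0.1, 0.0, -2.2]
gripper_width: 22.1
grasp_force: 60.1
```

Call:
carry_out(
  slide=[
    [0,0,0.02],
    [0,0,0.045],
    [0,0,0.06],
    [0,0,0.066],
    [0,0,0.066],
    [0,0,0.066],
  ],
  roll=[0,0,0,0,0,0],
  claw=[0.01,0.01,0.01,0.01,0.01,0.01],
)

```text
clock: 14.62
position: [492.7, 53.6, 343.5]
ee_rot: [0.969, 0.247, 0.001, -0.0]
contact_force: [-0.3, -0.1, -0.6]
gripper_width: 22.6
grasp_force: 60.1
```

Run:
```python
from h import *
s=read_state();M=R.from_quat(s['ee_rot']).as_matrix();print(s['clock'],np.round(s['position'],1),np.round(M,3).tolist(),np.round(s['contact_force'],1))
p=shot('wrist');c=cloud(p)
tip=s['position']+M@np.array([34.3,0,250.1]);print('tip pred',tip.round(1),proj(p,tip).round(1))
for t in ['mark','probe_tip','wedge']:
    for d in place_of(p,t)[:2]:
        u,v=map(int,d['at']);print(t,np.round(d['at'],1),round(d['conf'],2),c[v,u].round(1),at_z(p,d['at'],28.4).round(1))
m=(c[...,0]>505)&(c[...,0]<590)&(c[...,1]>30)&(c[...,1]<140)&(c[...,2]>10)&(c[...,2]<46)
n,l,st,_=cv2.connectedComponentsWithStats(m.astype(np.uint8));i=1+np.argmax(st[1:,4]);P=c[l==i]
for _ in range(3):
    A=np.c_[P[:,:2],np.ones(len(P))];k=np.linalg.lstsq(A,P[:,2],rcond=None)[0];r=P[:,2]-A@k;P=P[abs(r)<2.5*max(r.std(),.5)]
print(len(P),np.degrees(np.arctan(np.hypot(*k[:2]))),np.degrees(np.arctan2(k[1],k[0])),k,cv2.minAreaRect(P[:,:2].astype(np.float32)))
print('mark guess',proj(p,np.array([542.5,81.8,28.4])))
x,y=proj(p,np.array([542.5,81.8,28.4])).astype(int);x0=max(0,min(x-100,312));y0=max(0,min(y-90,384-180))
print('crop',x0,y0);save(p,'i.png',crop=(x0,y0,x0+200,y0+180),scale=3.3)
```

```text
14.625 [492.7  53.6 343.5] [[0.878, 0.478, 0.001], [0.478, -0.878, 0.0], [0.001, 0.0, -1.0]] [-0.3 -0.1 -0.6]
tip pred [523.2  70.1  93.4] [257.  157.6]
mark [394.  192.6] 0.97 [548.8 -33.5  88.9] [546.4 -66.4  28.4]
mark [253.9 121.7] 0.81 [540.8  84.1  25.9] [540.7  83.1  28.4]
probe_tip [258. 156.] 0.44 [525.3  70.4  99. ] [515.2  65.1  28.4]
wedge [263.9 126. ] 0.65 [541.2  74.   25.3] [541.7  73.4  28.4]
3538 19.93088000201897 28.435003725079074 [   0.31885924    0.17265838 -159.72835811] ((542.629638671875, 71.91011047363281), (59.2813720703125, 50.12360763549805), 28.39491844177246)
mark guess [256.13732804 120.67179524]
crop 156 30
```

View pics/i.png

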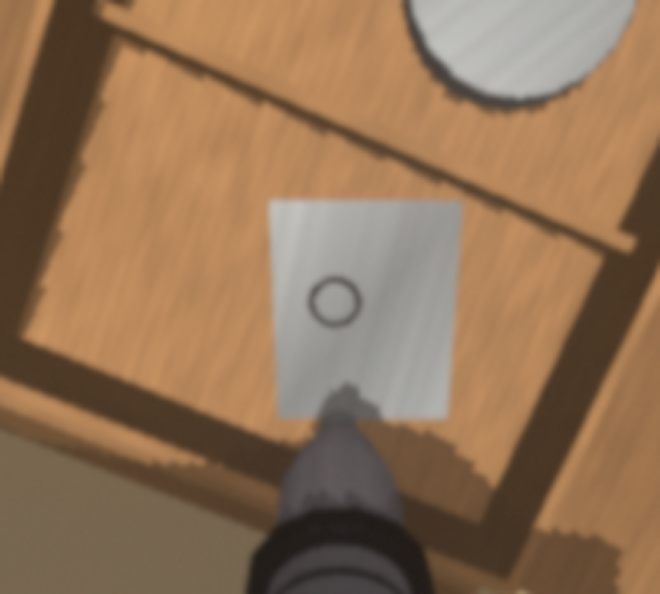

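Call:
carry_out(
  slide=[
    [0.005,0,0.012],
    [0.01,0,0.026],
    [0.014,0,0.04],
    [0.017,0,0.05],
    [0.0188,0,0.056],
    [0.0195,0,0.058],
    [0.0195,0,0.058],
    [0.0195,0,0.058],
  ],
  roll=[0,0,0,0,0,0,0,0],
  claw=[0.01,0.01,0.01,0.01,0.01,0.01,0.01,0.01],
)

```text
clock: 15.82
position: [509.5, 62.9, 285.2]
ee_rot: [0.969, 0.247, 0.0, -0.0]
contact_force: [-0.0, 0.2, -2.4]
gripper_width: 22.2
grasp_force: 60.1
```

```bash
cat > near.py <<'E'
from h import *
import sys
s=read_state();M=R.from_quat(s['ee_rot']).as_matrix();print(s['clock'],np.round(s['position'],1),np.round(s['contact_force'],1),s['gripper_width'])
p=shot('wrist');c=cloud(p)
T=np.eye(4);T[:3,:3]=M;T[:3,3]=s['position'];t=(np.dstack([c,np.ones(c.shape[:2])])@np.linalg.inv(T).T)[...,:3]
tip=s['position']+M@np.array([34.3,0,250.1]);mk=np.array([542.3,80.6,28.2])
print('tip',tip.round(1),proj(p,tip).round(1),'to mark, tool axes',(M.T@(mk-tip)).round(1),'ring px',proj(p,mk).round(1))
for n in ['mark','probe_tip']:
    for d in place_of(p,n)[:3]: print(n,np.round(d['at'],1),round(d['conf'],2))
for z in range(136,262,6):
    w=t[(abs(t[...,2]-z)<3)&(abs(t[...,1])<4)&(abs(t[...,0]-2.2-.336*(z-154.7)-8)<9)]
    if len(w)>3: print(z,len(w),np.median(w,0).round(1),end=' ')
u,v=proj(p,mk).astype(int);u0=max(0,u-50);v0=max(0,v-40);print('crop',u0,v0)
save(p,sys.argv[1],crop=(u0,v0,u0+100,v0+90),scale=6)
E
python3 near.py j.png
```

```text
15.825 [509.5  62.9 285.2] [-0.   0.2 -2.4] 22.184696834187328
tip [539.9  79.4  35.1] [257.  157.6] to mark, tool axes [2.6 0.1 6.9] ring px [257.2 152.4]
mark [254.6 151.7] 0.62
probe_tip [259.2 157. ] 0.62
136 250 [  8.1   0.2 135.9] 142 237 [ 10.   -0.2 142. ] 148 207 [1.20e+01 1.00e-01 1.48e+02] 154 193 [1.390e+01 1.000e-01 1.539e+02] 160 160 [ 16.    0.  160.1] 166 147 [ 18.   -0.  166.1] 172 130 [ 2.000e+01 -1.000e-01  1.721e+02] 178 127 [ 22.1   0.4 178.1] 184 202 [ 25.3  -0.2 185.5] 190 70 [ 29.6  -0.2 188.2] 196 13 [ 28.8   1.4 198.5] 202 82 [ 29.5  -0.3 202.2] 208 75 [3.160e+01 2.000e-01 2.081e+02] 214 67 [ 33.7  -0.4 213.7] 220 33 [3.480e+01 2.000e-01 2.202e+02] 226 29 [ 35.3   0.8 225.4] 232 24 [ 35.7   0.4 231.8] 238 6 [ 35.4  -1.9 235.2] 244 33 [ 35.7   0.7 244.4] 250 18 [ 48.2  -0.3 251.6] 256 225 [ 43.9   0.  255.4] crop 207 112
```

View pics/j.png

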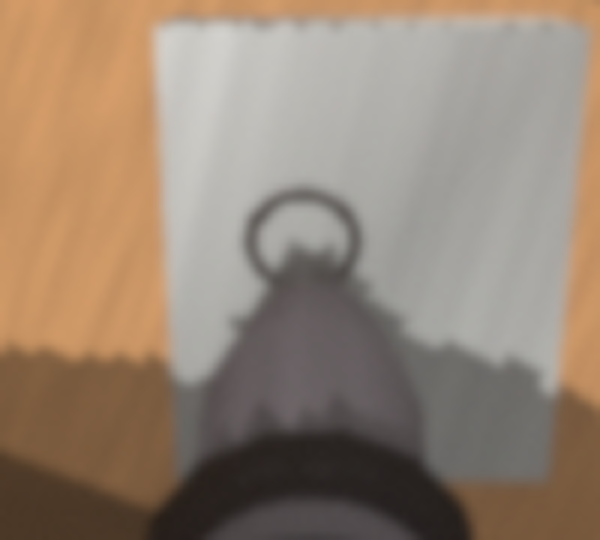

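Call:
carry_out(
  slide=[
    [0.001,-0.0007,0.003],
    [0.002,-0.0007,0.005],
    [0.0026,-0.0007,0.007],
    [0.003,-0.0007,0.008],
    [0.0035,-0.0007,0.009],
    [0.0035,-0.0007,0.009],
    [0.0035,-0.0007,0.009],
  ],
  roll=[0,0,0,0,0,0,0],
  claw=[0.01,0.01,0.01,0.01,0.01,0.01,0.01],
)

```text
clock: 16.85
position: [512.2, 65.2, 275.8]
ee_rot: [0.969, 0.247, -0.0, 0.0]
contact_force: [-0.7, 0.7, 0.8]
gripper_width: 22.5
grasp_force: 60.1
```

```bash
python3 -c "
from h import *
F=[]
for _ in range(6):
    s=read_state();F.append(s['contact_force']);shot('side')
print(s['position'],np.mean(F,0).round(2),np.std(F,0).round(2))"
```

```text
[512.18797923  65.20684251 275.74336602] [-1.15  0.17  0.71] [0.58 0.39 0.62]
```

Call:
carry_out(
  slide=[
    [0.0004,0,0.0012],
    [0.0008,0,0.0023],
    [0.0008,0,0.0023],
    [0.0008,0,0.0023],
    [0.0008,0,0.0023],
  ],
  roll=[0,0,0,0,0],
  claw=[0.01,0.01,0.01,0.01,0.01],
)

```text
clock: 17.77
position: [512.9, 65.6, 273.5]
ee_rot: [0.969, 0.247, -0.0, 0.0]
contact_force: [-1.5, -0.4, 1.8]
gripper_width: 22.6
grasp_force: 60.1
```

```bash
python3 -c "
from h import *
F=[]
for _ in range(8):
    s=read_state();F.append(s['contact_force']);shot('side')
print(s['position'],np.mean(F,0).round(2),np.std(F,0).round(2))"; python3 near.py k.png
```

```text
[512.93856346  65.62751133 273.41575062] [-1.8 -0.5  1.7] [0.32 0.51 0.35]
18.175 [512.9  65.6 273.4] [-1.9  0.5  2.8] 22.32369845414434
tip [543.1  82.   23.3] [257.  157.6] to mark, tool axes [-1.3  0.9 -4.9] ring px [258.2 160.6]
mark [258.3 158.9] 0.6
136 260 [  8.   -0.2 136. ] 142 237 [ 10.   -0.2 142. ] 148 209 [1.19e+01 1.00e-01 1.48e+02] 154 183 [1.400e+01 1.000e-01 1.539e+02] 160 162 [ 15.9   0.  159.9] 166 149 [ 18.   -0.  165.8] 172 134 [ 2.000e+01 -1.000e-01  1.719e+02] 178 125 [ 2.200e+01 -1.000e-01  1.781e+02] 184 202 [2.520e+01 1.000e-01 1.854e+02] 190 73 [ 29.5  -0.7 188.5] 196 10 [ 28.7   0.6 198.5] 202 79 [ 29.5  -0.3 202. ] 208 79 [3.150e+01 2.000e-01 2.081e+02] 214 69 [ 33.5  -0.4 213.8] 220 32 [ 34.8   0.5 219.6] 226 29 [3.510e+01 1.000e-01 2.257e+02] 232 24 [ 3.550e+01 -2.000e-01  2.313e+02] 238 14 [ 46.4   0.4 240.7] 244 204 [4.070e+01 1.000e-01 2.432e+02] crop 208 120
```

View pics/k.png

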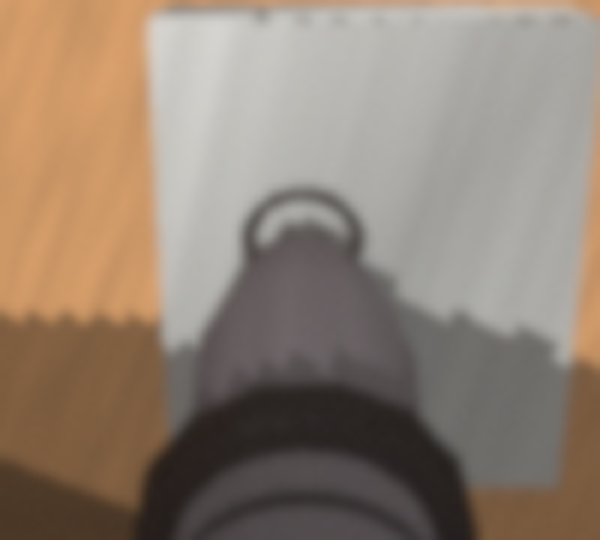

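```bash
python3 -c "
from bench import *
print(job_done())"
```

```text
the job is handed in; nothing more can be done
None
```

I handed the job in with the probe held on the ring of the wedge and about half pressed; the hand-in call gave no verdict. By my measurements the pin is about 5 mm in at roughly 4 N, the axis is about 2° off square, the tip is within about 1–2 mm of the ring centre, and both flaps were left at about 2.4 rad.

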